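# Tighten the slack ring nut of a filter holder with a tommy bar

### The job

One of the four ring nuts on the lid of the filter holder, the one without a yellow paint mark, is still slack. Take the bar from its rest, slide it through the eye of that nut and with it, keeping the fingers off the nut, turn the nut gently clockwise (seen from above) until you feel it bite on its copper seal, then about 30 degrees more and no further. Draw the bar out and lay it back in its rest, leaving the glassware alone.

Things in the scene. Friction and masses are not known exactly. Their poses are not given: they have to be found in the camera images.
- vessel: stainless filter holder fixed on the bench: round flanges 200 mm across on three legs, flat lid top 91 mm above the bench, low dome (100 mm across) and red-capped inlet in the middle up to 126 mm. Origin on its axis at bench height. Four ring nuts, tops at 147 mm, stand on the lid 82 mm from the axis, along its own +x, -x, +y, -y; the slack one is at its +y or -y
- eye_center (a point): centre of the eye of the slack ring nut, 120 mm above the bench. An upright ring of round 12 mm steel wire, 30 mm inside, 54 mm outside; own z up, the bore runs along its own y (level). It turns with the nut about the vertical through this point. A 16 mm bar level through the eye has about 48 degrees of play to either side of the bore's line before it bears on the ring and drives the nut
- nut: the slack ring nut; origin at the centre of its underside, 94 mm above the bench. Clockwise from above tightens: it runs with a light steady drag of 0.06 N m; after an unknown 9 to 77 degrees it bites and the drag jumps to 0.25 N m, then grows 0.05 N m per 30 degrees (held still, half to two thirds of it is felt); 57 degrees past the bite it stops dead. It stays where it is left
- bar_center (a point): middle of the loose straight steel bar, 16 mm in diameter and 200 mm long, 0.14 kg, with a thin black band near each end; its own x runs along the bar, both ends are alike. At the start it lies level in the rest with its axis 47 mm above the bench
- bar_end_a (a point): centre of the bar's end face at its own +x, 100 mm from bar_center
- bar_end_b (a point): centre of the bar's other end face, 100 mm from bar_center
- rest: blue plastic rest fixed on the bench: base 150 x 60 x 8 mm with two upright V notches, 110 mm apart (each 10 mm thick, 34 mm wide, tips at 53 mm), that hold the bar along the rest's own x. Origin under its middle at bench height. A bar lying home has its axis 47 mm above the bench over that x line. Between the notches the bar can be gripped from above
- reagent_bottle_mid (a point): loose glass bottle with a blue cap, 72 mm across and 130 mm tall, half-way up; leave it alone
- amber_vial_mid (a point): loose small amber vial with a black cap, 28 mm across and 55 mm tall, half-way up; leave it alone
- beaker_mid (a point): loose glass beaker, 60 mm across and 75 mm tall, half-way up; leave it alone
- seal_center (a point): centre of the copper crush seal (38 mm across, 1.5 mm thick) on the lid under the slack nut, 92 mm above the bench, on the axis about which the nut turns; it does not turn. It is crushed by 0.15 mm with each 30 degrees that the nut turns past the bite, far too little to be seen
Things that resemble listed ones, but are neither listed nor needed, are in the scene too. Leave any red look-alike of the part that bears bar_center alone.

How it is judged (in metres and radians):
On the way, in this order (a step that is already met when the one before it is completed fails the run):
1. the bar is slid through the eye of the slack nut, an end at least 15 mm past the middle of the ring (x of eye_center in the frame of bar_center between -0.085 and 0.085 m and y of eye_center in the frame of bar_center between -0.013 and 0.013 m and z of eye_center in the frame of bar_center between -0.013 and 0.013 m), for 0.1 s.
2. the nut is turned 20 to 40 degrees past the point where its collar bites, crushing the copper seal by 0.097 to 0.195 mm (distance of seal_center from where it was at the start of the episode between 9.7e-05 and 0.000195 m), for 0.2 s.
At the end, for the whole second after the job is handed in: the slack nut stands 20 to 40 degrees past the point where its collar bit (copper seal crushed by 0.097 to 0.195 mm); the bar lies at rest in both V notches of its rest, level and along it, its middle within 30 mm of the rest's middle, released (all of step 2 and x of bar_center in the frame of rest between -0.03 and 0.03 m and y of bar_center in the frame of rest between -0.004 and 0.004 m and height (world z) of bar_center below 0.051 m and angle between the x axis of bar_center and the x axis of rest, either way round below 0.06 rad and linear speed of bar below 0.02 m/s); the robot touches nothing.
It fails at once if the nut is over-tightened: turned more than 48 degrees past the bite, the seal crushed by more than 0.234 mm (distance of seal_center from where it was at the start of the episode above 0.000234 m).
It fails at once if the bar bears on the nut with more than 30 N (contact force between bar and nut above 30 N).
It fails at once if the fingers touch the slack nut with more than 2 N (contact force between the fingers and nut above 2 N).
It fails at once if the bottle, the vial or the beaker is pushed more than 15 mm or tipped over (distance of any of reagent_bottle_mid, amber_vial_mid, beaker_mid from where it was at the start of the episode above 0.015 m).
It also fails if it takes over 70 s, if anything falls off the work surface, if the arm or the gripper's body presses on something with over 40 N, if the wrist force passes 120 N, or if a joint passes its speed limit or range.

### The arm

A 7-joint arm with a two-finger parallel gripper is mounted at the origin on the work surface. World frame = base frame: x ahead of the robot, y to its left, z up, the work surface at z = 0. Lengths are in m, angles in degrees, forces in N, time in s.
With the tool pointing down it reaches from about 0.425 to 1.025 m from the base axis. Payload 9.4 kg.
Tool frame: the origin (TCP) lies midway between the tips of the shut fingers; the grasp point (between the pads) lies bot.tcp_to_grasp behind it (bot.tcp_to_grasp is the distance from the TCP to the grasp point, in m); z points along the fingers, y is the direction in which the jaws open and shut (so a half turn about z gives the same grasp; the last joint's range is limited). The gripper opens to 93 mm and grips with 3 to 60 N. Pads are 15 mm wide; open, the fingers measure 128 mm over their backs; the gripper's body (75 mm by 188 mm) begins 65 mm behind the grasp point.
Start: joints at [64.704, 34.337, -0.143, 91.639, 0.103, 54.024, -4.572], TCP at [0.259, -0.677, 0.219] pointing down, gripper open.
Joint ranges: [-147.43, 147.43], [-19.82, 112.94], [-74.19, 73.91], [6.32, 146.72], [-59.91, 239.91], [6.04, 106.73], [-150.56, 150.56]. Speed limits (degrees/s): [127.2, 127.2, 172.46, 172.46, 180, 180, 180].

### API

Orientations are given as a 3x3 rotation matrix whose columns are the frame's x, y, z axes.
In Python, from workcell import bot, get_image, calibration, spotter gives the robot as it stands.
- The arm moves only by the shell command python3 -m jog 'ROWS' [OPENING] [FORCE]. ROWS is JSON, a list of rows, each a list of 2 entries, a list of its own where there are three numbers: the shift along the tool's x, y, z in mm, then the turn about the tool's z in degrees. A call has 1 to 8 rows; each row is the pose to reach, as a shift and turn from the pose commanded when the call began, along the tool's axes at that moment; what a row does not reach only later rows make up. A row lasts 1/12 s, in which the tool goes at most 41.7 mm and 7.16 degrees, less where a joint would pass 70% of its speed; a pose out of reach is approached as far as the arm can. A call with a gripper value outside its range is refused whole. OPENING is the gripper's target within -1 to 1 (fully open at 1, half-way at 0, shut at -1), set as the call begins (- or left out, the last holds). The fingers move at their own pace and stop on an object; FORCE is the grip in N (left out, the last holds). Time passes only in rows, so rows that repeat a pose let the fingers close. It gives the time, the measured TCP pose, the force and the opening at its end, in the units of the state.
- bot.read_state(): the state, without advancing time (a new reading comes with each control period).
- get_image(name): name is "scene" or "top" or "wrist"; returns (picture, depth): 480x640x3 uint8, red, green, blue; 480x640 float32, m along the optical axis (not along the pixel's ray), 0 where there is no reading.
- calibration(name): a dict with "mtx" (3x3 intrinsics, pixels), "extrinsics" (4x4, takes a point from camera to world coordinates); the wrist camera has in their place "hand_eye" (4x4, takes a point from camera to tool coordinates, whose origin is the TCP and whose axes are the flange's). Camera axes: x right, y down, z forward; pixel columns grow to the right and rows downward; lengths in m; the calibration is good to about 2 mm. The wrist camera is an equidistant fisheye: a pixel r from the principal point sees the ray r / f radians off the axis. A picture is of the moment at which its call begins: read the wrist's pose just before it. calibration takes no time and is no camera call.
- bot.close_job(): hands the job in, once; it reports no verdict.
Trained networks look in the newest picture that a camera, given by its name, has taken for a name from the list of things; names that differ only in an ending like _2 or _b are one class to them, and where a whole thing is asked for, a point or a joint stands for the part that bears it (a point fixed in the world has none). Each returns a list of dicts, best first, with "p" (0 to 1); they miss things now and then, are a little off and sometimes report something else, mostly with a low value. They report only what shows in the picture. A call takes as long as a camera call. They do not tell look-alikes from the thing itself.
- spotter.boxes_of(query, camera): "extent" ([left, top, right, bottom] in pixels, round what is visible of it).
- spotter.mark_of(query, camera): "pixel" ([row, column] in pixels: a listed point, or the origin of a listed thing).
The state is a dict: "clock": time; "q": joint angles; "qd": joint speeds; "joint_torque": joint torques, N m; "tcp_pos": TCP position; "ee_rot": TCP orientation; "force": force on the tool from outside, world axes, zero at the start; "wrist_torque": the same for the moment, N m; "gripper_width": opening from 0.0 (shut) to 1.0 (fully open).
Only numpy, scipy, OpenCV 4.12 (cv2) and the standard library are available. Lean on these libraries where they do the work, as an engineer would, in place of code of your own. Each camera call takes 0.05 s, during which the arm holds its last target. There are 200 camera calls.

## Working session

There is one attempt and no reset: what is moved stays moved. The work goes in short steps, Python scripts to look and compute and a shell command to move; the robot and the scene stay as the last step left them, time stands still between calls to the robot, and variables do not carry over. Pictures are saved under pics/ and viewed, about 8 in all and at most 12, crops included, and the job is handed in when it is done.

```bash
ls; mkdir -p pics; cat > h.py <<'E'
import numpy as np, cv2
from workcell import bot, get_image, calibration, spotter
def px2w(cam,r,c,d):
    k=calibration(cam);M=np.array(k["mtx"]);E=np.array(k["extrinsics"])
    p=np.array([(c-M[0,2])/M[0,0]*d,(r-M[1,2])/M[1,1]*d,d,1]);return (E@p)[:3]
def ray_z(cam,r,c,z):
    k=calibration(cam);M=np.array(k["mtx"]);E=np.array(k["extrinsics"])
    v=E[:3,:3]@np.array([(c-M[0,2])/M[0,0],(r-M[1,2])/M[1,1],1]);o=E[:3,3];return o+v*(z-o[2])/v[2]
def w2px(cam,P):
    k=calibration(cam);M=np.array(k["mtx"]);E=np.linalg.inv(np.array(k["extrinsics"]))
    p=E[:3,:3]@np.array(P)+E[:3,3];return (M@p/p[2])[:2]
E
python3 - <<'E'
from h import *
s=bot.read_state();print(s);print(bot.tcp_to_grasp)
for cam in("top","scene"):
    im,d=get_image(cam);cv2.imwrite(f"pics/{cam}0.png",im[:,:,::-1]);np.save(f"pics/{cam}0d.npy",d)
    print(cam,calibration(cam)["extrinsics"])
    zs=dict(eye_center=.12,bar_center=.047,bar_end_a=.047,bar_end_b=.047,rest=0,vessel=0,nut=.094,seal_center=.092,reagent_bottle_mid=.065,amber_vial_mid=.0275,beaker_mid=.0375)
    for n,z in zs.items():
        for m in spotter.mark_of(n,cam)[:5]:
            print(n,round(m["p"],2),np.round(m["pixel"],1),ray_z(cam,*m["pixel"],z).round(4))
E
```

```text
pics
{'clock': 0.0, 'q': array([64.70683118, 34.38389553, -0.14812514, 91.6825101 ,  0.10541165,
       54.02418248, -4.57216414]), 'qd': array([-0.05263042, -0.04344441, -0.07101553, -0.01498194, -0.01105779,
       -0.02406316,  0.00598514]), 'joint_torque': array([-1.50578697e-03, -7.65075159e+01,  1.49765622e+00, -2.52345210e+01,
       -5.23462566e-02,  1.67731958e-02,  1.77874244e-04]), 'tcp_pos': array([ 0.25843237, -0.67682954,  0.21775737]), 'ee_rot': array([[ 9.34171385e-01,  3.56823945e-01, -7.03626208e-04],
       [ 3.56824606e-01, -9.34170328e-01,  1.41351565e-03],
       [-1.52930495e-04, -1.57153702e-03, -9.99998753e-01]]), 'force': array([-0.24275844,  0.71566841, -0.13095943]), 'wrist_torque': array([0.01406696, 0.0428195 , 0.02568291]), 'gripper_width': 0.9988777252156779}
0.0188
top [[-0.02829796 -0.99788467  0.05852697  0.50247162]
 [-0.99951133  0.02902471  0.01160454 -0.16359167]
 [-0.01327872 -0.05816999 -0.99821838  1.38221509]
 [ 0.          0.          0.          1.        ]]
eye_center 0.72 [251.  255.1] [0.5394 0.016  0.12  ]
bar_center 0.9 [320.5 465.8] 
[... 1530 characters left out ...]
]
bar_end_b 0.66 [309.3 116. ] [ 0.4581 -0.5301  0.047 ]
bar_end_b 0.66 [240.3 172.9] [ 0.3583 -0.3754  0.047 ]
bar_end_b 0.58 [306.8 290.4] [ 0.6436 -0.2684  0.047 ]
rest 0.56 [282.1 269.9] [ 0.5402 -0.2536  0.    ]
vessel 0.91 [214.6 403.3] [0.5576 0.1056 0.    ]
nut 0.66 [195.  371.8] [0.5365 0.0156 0.094 ]
nut 0.66 [230.6 296.2] [ 0.5277 -0.1745  0.094 ]
seal_center 0.48 [193. 376.] [0.5354 0.0287 0.092 ]
seal_center 0.36 [193.7 378.5] [0.5403 0.0315 0.092 ]
reagent_bottle_mid 0.57 [256.  463.6] [0.7567 0.066  0.065 ]
amber_vial_mid 0.79 [231.8 293.2] [ 0.4722 -0.1485  0.0275]
amber_vial_mid 0.63 [184.1 376.3] [0.4592 0.1041 0.0275]
beaker_mid 0.74 [298.9 368.1] [ 0.7101 -0.1371  0.0375]
```

```bash
python3 - <<'E'
import cv2
a=cv2.imread("pics/top0.png")[140:360,170:530];cv2.imwrite("pics/v1.png",cv2.resize(a,(800,489),interpolation=cv2.INTER_CUBIC))
E
```

```text
(no output)
```

View pics/v1.png

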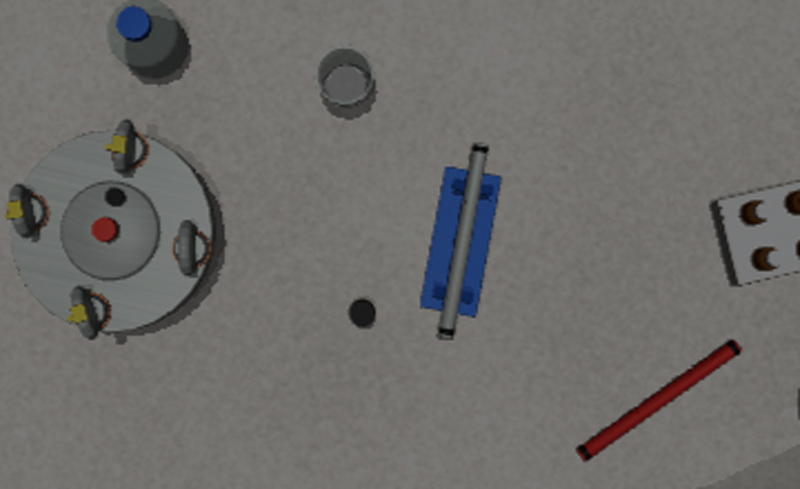

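View pics/scene0.png

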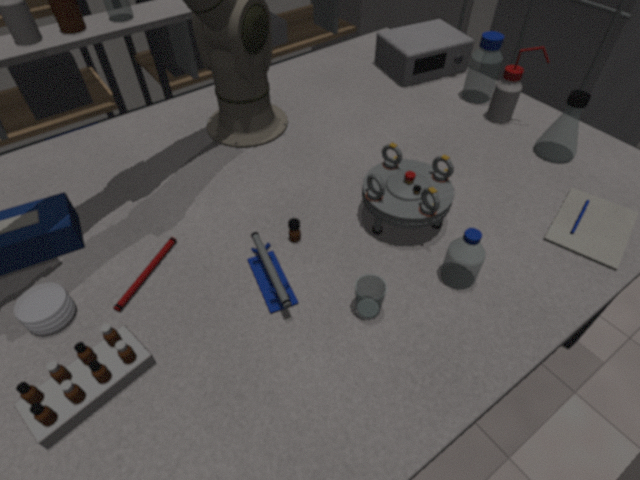

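The slack nut is at crop (190,248), the one without paint and on the vessel side nearest the rest. Its ring is edge-on along the image vertical, so the bore runs roughly along world y. The bar is in the blue rest at crop (462,240), the vial is at (362,312), and the red look-alike is lower right.

```bash
cat >> h.py <<'E'
def cloud(cam,d):
    k=calibration(cam);M=np.array(k["mtx"]);E=np.array(k["extrinsics"])
    v,u=np.nonzero(d>0);z=d[v,u];P=np.c_[(u-M[0,2])/M[0,0]*z,(v-M[1,2])/M[1,1]*z,z]@E[:3,:3].T+E[:3,3]
    return P,v,u
def line(P):
    m=P.mean(0);w,V=np.linalg.eigh(np.cov((P-m).T));return m,V[:,-1],np.sqrt(w)
E
python3 - <<'E'
from h import *
for cam in("top","scene"):
    d=np.load(f"pics/{cam}0d.npy");im=cv2.imread(f"pics/{cam}0.png").astype(int);P,v,u=cloud(cam,d);c=im[v,u]
    def sel(cx,cy,r): return np.hypot(P[:,0]-cx,P[:,1]-cy)<r
    print(cam,"bench z",np.median(P[sel(.6,-.1,.05),2]))
    blue=(c[:,0]>c[:,2]+35)&sel(.541,-.255,.13)
    m,a,w=line(P[blue&(P[:,2]<.02)][:,:2]);print("base",m,np.degrees(np.arctan2(a[1],a[0])),w,blue.sum())
    b=sel(.541,-.255,.13)&(abs(c.max(1)-c.min(1))<30)&(P[:,2]>.03)&(P[:,2]<.075)
    m,a,w=line(P[b][:,:2]);t=(P[b][:,:2]-m)@a
    print("bar",m,np.degrees(np.arctan2(a[1],a[0])),w,t.min(),t.max(),"mid",m+a*(t.min()+t.max())/2,"z",np.percentile(P[b,2],[50,95]),b.sum())
    n=sel(.538,.02,.045)&(P[:,2]>.115)&(P[:,2]<.155)
    m,a,w=line(P[n][:,:2]);t=(P[n][:,:2]-m)@a
    print("ring",P[n].mean(0),np.degrees(np.arctan2(a[1],a[0])),w,"mid",m+a*(t.min()+t.max())/2,t.min(),t.max(),P[n,2].max(),n.sum())
    y=(c[:,2]>c[:,0]+60)&(c[:,1]>c[:,0]+60)&sel(.56,.1,.13);print("yellow",y.sum())
    q=sel(.56,.1,.03)&(c[:,2]>c[:,1]+50);print("redcap",P[q].mean(0),q.sum())
E
```

```text
top bench z -0.0013662819698447848
base [ 0.54054376 -0.25018487] 167.62552585655519 [0.02018972 0.04147664] 1170
bar [ 0.53534451 -0.24282504] 158.1250532593471 [0.02130585 0.06150009] -0.10780736690924066 0.10156059090274071 mid [ 0.53824302 -0.24398876] z [0.05226544 0.05724656] 663
ring [0.53905681 0.01814011 0.138064  ] 178.49327011633574 [0.00340728 0.01477108] mid [0.53950083 0.01812843] -0.026119301246218498 0.025230950503671454 0.1511660808150701 145
yellow 118
redcap [0.55958941 0.09756698 0.1243023 ] 86
scene bench z 0.0010095748184807962
base [ 0.54369985 -0.25627153] 167.08666179877687 [0.01970861 0.04333925] 1004
bar [ 0.53791982 -0.23806954] 152.7899798325812 [0.02512448 0.06553942] -0.10553591581580221 0.10564877405726172 mid [ 0.53786963 -0.23804374] z [0.05414731 0.05705388] 810
ring [0.54364246 0.01827234 0.13421362] -179.27959907047185 [0.00306283 0.01597641] mid [0.5404489  0.01823218] -0.022208390774705346 0.028596013172238928 0.14945638085302515 188
yellow 0
redcap [0.56110389 0.09761362 0.12658671] 48
```

```bash
python3 -m jog '[[[30,-20,0],0],[[65,-45,0],3],[[95,-65,0],6],[[125,-85,0],10],[[155,-107,0],14],[[185,-130,0],17],[[212,-150,0],20],[[212,-150,0],20]]'; python3 - <<'E'
from h import *
s=bot.read_state();R=s["ee_rot"];d=R.T@(np.array([.542,-.253,.16])-s["tcp_pos"]);print(d*1000,np.degrees(np.arctan2(R[1,0],R[0,0])),s["q"])
E
```

```text
clock: 1.87
tcp_pos: [0.4085, -0.4546, 0.2187]
ee_rot: [[1.0, 0.022, 0.002], [0.022, -1.0, 0.003], [0.002, -0.003, -1.0]]
force: [0.7, 1.1, 0.1]
gripper_width: 0.999
[ 137.7824072  -198.4938985    59.58992638] 1.2483819780884555 [ 39.72466074  26.50759045   4.53236648 107.28399185  -3.09282333
  46.36830326 -42.83224764]
```

```bash
python3 -m jog '[[[24,-35,8],2],[[46,-66,18],5],[[69,-100,28],8],[[95,-135,38],12],[[120,-170,44],13],[[138,-198,46],13],[[138,-198,46],13]]'; cat >> h.py <<'E'
def wrist_ray(r,c,z,s):
    k=calibration("wrist");M=np.array(k["mtx"]);H=np.array(k["hand_eye"])
    x=(c-M[0,2])/M[0,0];y=(r-M[1,2])/M[1,1];t=np.hypot(x,y)+1e-12
    v=np.array([x/t*np.sin(t),y/t*np.sin(t),np.cos(t)]);R=s["ee_rot"]
    o=R@H[:3,3]+s["tcp_pos"];v=R@H[:3,:3]@v;return o+v*(z-o[2])/v[2]
E
python3 - <<'E'
from h import *
s=bot.read_state();im,d=get_image("wrist");cv2.imwrite("pics/w1.png",im[:,:,::-1]);np.save("pics/w1d.npy",d)
print(s["tcp_pos"],calibration("wrist"))
for n,z in dict(bar_center=.047,bar_end_a=.047,rest=0,eye_center=.12).items():
    for m in spotter.mark_of(n,"wrist")[:4]: print(n,round(m["p"],2),m["pixel"],wrist_ray(*m["pixel"],z,s).round(4))
E
```

```text
clock: 2.45
tcp_pos: [0.5429, -0.2528, 0.1716]
ee_rot: [[0.98, -0.199, 0.001], [-0.199, -0.98, 0.004], [0.0, -0.004, -1.0]]
force: [-1.0, 0.7, -0.7]
gripper_width: 0.999
[ 0.54291639 -0.25275174  0.17160824] {'mtx': array([[371.64829954,   0.        , 325.53983569],
       [  0.        , 371.64829954, 244.3209706 ],
       [  0.        ,   0.        ,   1.        ]]), 'hand_eye': array([[-6.21071388e-04, -9.58408727e-01, -2.85398540e-01,
         7.96641807e-02],
       [ 9.99999598e-01, -7.79767876e-04,  4.42417115e-04,
        -7.30944219e-04],
       [-6.46561036e-04, -2.85398150e-01,  9.58408826e-01,
        -1.67048844e-01],
       [ 0.00000000e+00,  0.00000000e+00,  0.00000000e+00,
         1.00000000e+00]])}
bar_center 0.31 [77.8, 150.2] [ 0.7064 -0.1363  0.047 ]
bar_end_a 0.77 [344.1, 329.1] [ 0.4423 -0.2345  0.047 ]
bar_end_a 0.74 [119.5, 326.6] [ 0.6344 -0.2711  0.047 ]
bar_end_a 0.65 [279.9, 583.4] [ 0.4471 -0.4998  0.047 ]
bar_end_a 0.16 [326.3, 231.9] [ 0.4765 -0.1508  0.047 ]
rest 0.95 [226.5, 325.4] [ 0.5396 -0.2506  0.    ]
eye_center 0.74 [323.7, 26.1] [0.538  0.0208 0.12  ]
```

View pics/w1.png

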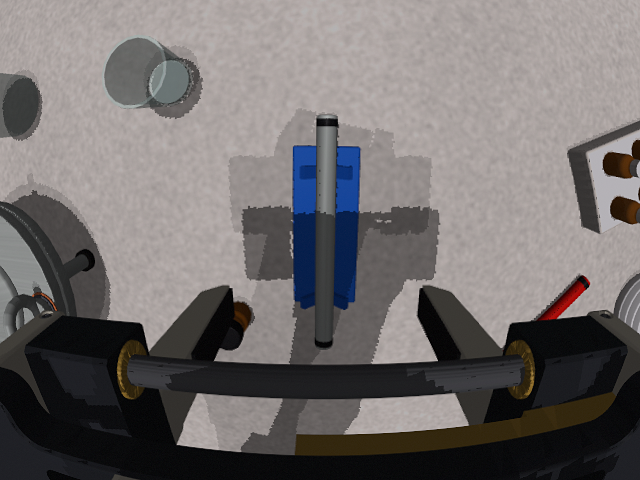

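The wrist view shows the bar lying along the image vertical, with ends at about (326,119) and (329,344). It is centred between the open fingers. The vial, at about (238,325), is clear of the left finger's descent.

```bash
python3 -m jog '[[[-3,0,35],-0.7],[[-3,0,70],-0.7],[[-3,0,100],-0.7],[[-3,0,125],-0.7],[[-3,0,140],-0.7],[[-3,0,140],-0.7],[[-3,0,140],-0.7]]' 1 && python3 -m jog '[[[0,0,0],0],[[0,0,0],0],[[0,0,0],0],[[0,0,0],0],[[0,0,0],0],[[0,0,0],0],[[0,0,0],0],[[0,0,0],0]]' -1 45 && python3 -m jog '[[[0,0,0],0],[[0,0,0],0],[[0,0,0],0],[[0,0,0],0]]'
```

```text
clock: 3.28
tcp_pos: [0.534, -0.2622, 0.0324]
ee_rot: [[0.98, -0.2, -0.001], [-0.2, -0.98, -0.0], [-0.001, 0.0, -1.0]]
force: [-0.4, 0.1, 0.5]
gripper_width: 1.001
clock: 3.95
tcp_pos: [0.5352, -0.2607, 0.0327]
ee_rot: [[0.98, -0.197, -0.0], [-0.197, -0.98, -0.0], [0.0, 0.0, -1.0]]
force: [0.3, 0.3, -0.5]
gripper_width: 0.478
clock: 4.28
tcp_pos: [0.5367, -0.2525, 0.0326]
ee_rot: [[0.981, -0.192, -0.001], [-0.192, -0.981, 0.009], [-0.002, -0.009, -1.0]]
force: [7.1, 32.4, 12.1]
gripper_width: 0.198
```

```bash
python3 -m jog '[[[0,-2,0],0],[[0,-4,0],0],[[0,-6,0],0],[[0,-8,0],0],[[0,-8,0],0],[[0,-8,0],0],[[0,-8,0],0],[[0,-8,0],0]]'; python3 -c "
from h import *
s=bot.read_state();print(s['wrist_torque'],s['force'],s['q'])"
```

```text
clock: 4.95
tcp_pos: [0.5372, -0.2507, 0.0327]
ee_rot: [[0.981, -0.196, -0.0], [-0.196, -0.981, 0.002], [-0.0, -0.002, -1.0]]
force: [1.1, 8.0, 4.8]
gripper_width: 0.16
[ 1.97487129 -0.27638244 -0.02817843] [1.08700047 8.0150158  4.82109609] [ 16.47209044  40.23064627   4.70213318 116.97154018  -8.05710962
  23.14299126 -73.81576357]
```

```bash
python3 -m jog '[[[0,-1,-5],0],[[0,-2,-15],0],[[0,-2,-30],0],[[0,-2,-50],0],[[0,-2,-75],0],[[0,-2,-100],0],[[0,-2,-130],0],[[0,-2,-130],0]]' && python3 -m jog '[[[0,0,0],-7],[[0,0,0],-14],[[0,0,0],-21],[[0,0,0],-28],[[0,0,0],-35],[[0,0,0],-42],[[0,0,0],-49],[[0,0,0],-56]]' && python3 -m jog '[[[0,0,0],-7],[[0,0,0],-14],[[0,0,0],-21],[[0,0,0],-28],[[0,0,0],-35],[[0,0,0],-42],[[0,0,0],-45],[[0,0,0],-45]]' && python3 -m jog '[[[0,0,0],0],[[0,0,0],0],[[0,0,0],0],[[0,0,0],0]]'; cat >> h.py <<'E'
EYE=np.array([.5395,.0185,.12])
def goal(x,y,z,yaw):
    s=bot.read_state();R=s["ee_rot"];d=R.T@(np.array([x,y,z])-s["tcp_pos"])*1000
    print("tcp",s["tcp_pos"].round(4),"yaw",np.degrees(np.arctan2(R[1,0],R[0,0])).round(2),"shift",d.round(1),"turn",round((np.degrees(np.arctan2(R[1,0],R[0,0]))-yaw+180)%360-180,1),"F",s["force"].round(1),"T",s["wrist_torque"].round(2),"q7",s["q"][6].round(1))
E
python3 -c "
from h import *
goal(.5395,-.122,.12,89)"
```

```text
clock: 5.62
tcp_pos: [0.539, -0.253, 0.1683]
ee_rot: [[0.98, -0.199, 0.007], [-0.199, -0.98, -0.003], [0.008, 0.002, -1.0]]
force: [1.0, -0.8, -0.7]
gripper_width: 0.158
clock: 6.28
tcp_pos: [0.5366, -0.2516, 0.1627]
ee_rot: [[0.708, 0.706, -0.0], [0.706, -0.708, -0.001], [-0.001, 0.0, -1.0]]
force: [0.6, -0.3, -0.0]
gripper_width: 0.16
clock: 6.95
tcp_pos: [0.5364, -0.2519, 0.1625]
ee_rot: [[0.006, 1.0, -0.001], [1.0, -0.006, -0.0], [-0.0, -0.001, -1.0]]
force: [1.0, -0.2, -0.6]
gripper_width: 0.16
clock: 7.28
tcp_pos: [0.5371, -0.2509, 0.1626]
ee_rot: [[0.008, 1.0, -0.0], [1.0, -0.008, -0.0], [-0.0, -0.0, -1.0]]
force: [-0.2, 0.1, -2.2]
gripper_width: 0.157
tcp [ 0.5371 -0.2509  0.1626] yaw 89.55 shift [128.9   1.4  42.6] turn 0.6 F [-0.2  0.1 -2.2] T [-0.03 -0.1   0.04] q7 2.7
```

```bash
python3 -m jog '[[[25,0,5],0],[[50,0,15],0],[[75,1,30],0],[[100,1,45],0.5],[[120,2,55],0.5],[[129,2,56],0.5],[[129,2,56],0.5],[[129,2,56],0.5]]'; python3 - <<'E'
from h import *
goal(.5395,-.122,.106,89)
for cam in("top","scene"):
    im,d=get_image(cam);cv2.imwrite(f"pics/{cam}1.png",im[:,:,::-1])
    for n in("bar_center","bar_end_a","eye_center"):
        for m in spotter.mark_of(n,cam)[:4]: print(cam,n,round(m["p"],2),np.round(m["pixel"],1),ray_z(cam,*m["pixel"],.12).round(4))
    P,v,u=cloud(cam,d)
    n=(np.hypot(P[:,0]-.54,P[:,1]-.018)<.037)&(P[:,2]>.12)&(P[:,2]<.155);m,a,w=line(P[n][:,:2]);t=(P[n][:,:2]-m)@a
    print("ring",P[n].mean(0),np.degrees(np.arctan2(a[1],a[0])),w,"mid",m+a*(t.min()+t.max())/2)
    b=(abs(P[:,0]-.54)<.025)&(P[:,1]>-.10)&(P[:,1]<-.0165)&(P[:,2]>.105)&(P[:,2]<.14);m,a,w=line(P[b]);print("bar",m,a,w,"ymax",P[b,1].max(),b.sum())
a=cv2.imread("pics/top1.png")[170:340,190:410];b=cv2.imread("pics/scene1.png")[110:280,280:500]
cv2.imwrite("pics/v2.png",cv2.resize(np.hstack([a,b]),None,fx=1.8,fy=1.8,interpolation=cv2.INTER_CUBIC))
E
```

```text
clock: 7.95
tcp_pos: [0.5404, -0.1224, 0.1071]
ee_rot: [[0.015, 1.0, 0.0], [1.0, -0.015, -0.001], [-0.001, 0.0, -1.0]]
force: [0.2, -0.1, -0.6]
gripper_width: 0.159
tcp [ 0.5404 -0.1224  0.1071] yaw 89.13 shift [ 0.4 -0.9  1.1] turn 0.1 F [ 0.2 -0.1 -0.6] T [-0.1  -0.13 -0.03] q7 -13.2
top bar_center 0.75 [321.2 466.4] [ 0.3783 -0.4281  0.12  ]
top bar_end_a 0.95 [296.9 499.7] [ 0.4275 -0.5005  0.12  ]
top bar_end_a 0.87 [347. 434.] [ 0.3262 -0.3577  0.12  ]
top bar_end_a 0.67 [247.  269.6] [ 0.5471 -0.0152  0.12  ]
top bar_end_a 0.57 [249.3 366.6] [ 0.5362 -0.2222  0.12  ]
top eye_center 0.53 [248.3 255.4] [0.5452 0.0153 0.12  ]
ring [0.53863905 0.01820708 0.13853157] 178.8008569480312 [0.00345067 0.01462154] mid [0.53941305 0.01819088]
bar [ 0.54344425 -0.02570277  0.126725  ] [-0.99096992 -0.12658075 -0.044226  ] [0.00305291 0.0035058  0.00475342] ymax -0.02061662115348928 40
scene bar_center 0.71 [274.9 146.5] [ 0.4823 -0.4582  0.12  ]
scene bar_center 0.67 [217.4 321.4] [ 0.5487 -0.1277  0.12  ]
scene bar_end_a 0.93 [311.  116.9] [ 0.5255 -0.5253  0.12  ]
scene bar_end_a 0.74 [2
[... 266 characters left out ...]
545186024232 [0.00279897 0.0153395 ] mid [0.54140498 0.01822237]h.py:17: RuntimeWarning: Mean of empty slice.
  m=P.mean(0);w,V=np.linalg.eigh(np.cov((P-m).T));return m,V[:,-1],np.sqrt(w)
  ret = um.true_divide(
  avg = a.mean(axis, **keepdims_kw)
h.py:17: RuntimeWarning: Degrees of freedom <= 0 for slice
  m=P.mean(0);w,V=np.linalg.eigh(np.cov((P-m).T));return m,V[:,-1],np.sqrt(w)
  c *= np.true_divide(1, fact)
  c *= np.true_divide(1, fact)
Traceback (most recent call last):
  File "h.py", line 17, in line
    m=P.mean(0);w,V=np.linalg.eigh(np.cov((P-m).T));return m,V[:,-1],np.sqrt(w)
                    ~~~~~~~~~~~~~~^^^^^^^^^^^^^^^^^
numpy.linalg.LinAlgError: Eigenvalues did not converge
```

```bash
python3 - <<'E'
from h import *
im,d=get_image("scene");cv2.imwrite("pics/scene1.png",im[:,:,::-1])
im,d=get_image("wrist");cv2.imwrite("pics/wr1.png",im[:,:,::-1])
a=cv2.imread("pics/top1.png")[215:285,220:310];b=cv2.imread("pics/scene1.png")[150:240,310:425]
f=lambda i,k:cv2.resize(i,None,fx=k,fy=k,interpolation=cv2.INTER_CUBIC)
A=f(a,4.4);B=f(b,3.4);H=max(A.shape[0],B.shape[0])
p=lambda i:cv2.copyMakeBorder(i,0,H-i.shape[0],0,0,cv2.BORDER_CONSTANT)
V=np.hstack([p(A),p(B)]);print(A.shape,B.shape);cv2.imwrite("pics/v2.png",V)
E
```

```text
(308, 396, 3) (306, 391, 3)
```

View pics/v2.png

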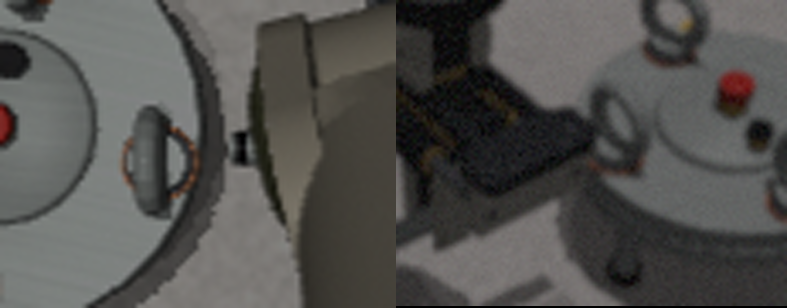

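The top view (left) shows the ring at crop (152,161) and the bar tip at (242,147). The bar axis is therefore about 4–5 mm too far in +x, so I shift it and then insert.

```bash
python3 -m jog '[[[0,-2,0],0],[[0,-4,0],0],[[6,-4,0],0],[[13,-4,0],0],[[20,-4,0],0],[[26,-4,0],0],[[32,-4,0],0],[[32,-4,0],0]]' && python3 -m jog '[[[4,0,0],0],[[9,0,0],0],[[14,0,0],0],[[19,0,0],0],[[24,0,0],0],[[28,0,0],0],[[31,0,0],0],[[31,0,0],0]]';  python3 - <<'E'
from h import *
goal(.5365,-.06,.1065,89)
im,d=get_image("top");cv2.imwrite("pics/top2.png",im[:,:,::-1]);P,v,u=cloud("top",d)
print(w2px("top",[.54,.0185,.12]),[(m["p"],m["pixel"]) for n in("eye_center","bar_end_a") for m in spotter.mark_of(n,"top")[:4]])
a=im[215:285,220:310,::-1];cv2.imwrite("pics/v3.png",cv2.resize(a,None,fx=5,fy=5,interpolation=cv2.INTER_CUBIC))
E
```

```text
clock: 9.12
tcp_pos: [0.5367, -0.0879, 0.1067]
ee_rot: [[0.013, 1.0, 0.0], [1.0, -0.013, 0.001], [0.001, 0.0, -1.0]]
force: [-1.0, -0.9, -1.2]
gripper_width: 0.163
clock: 9.78
tcp_pos: [0.5371, -0.058, 0.1066]
ee_rot: [[0.015, 1.0, 0.0], [1.0, -0.015, 0.0], [0.0, 0.0, -1.0]]
force: [0.7, -0.0, -1.6]
gripper_width: 0.159
tcp [ 0.5371 -0.058   0.1066] yaw 89.16 shift [-2.  -0.5  0.1] turn 0.2 F [ 0.7 -0.  -1.6] T [-0.01 -0.11  0.02] q7 -19.6
[253.94670705 250.77048591] [(0.5, [250.5, 336.3]), (0.77, [253.3, 336.2]), (0.62, [345.6, 430.9]), (0.6, [294.7, 499.4])]
```

View pics/v3.png

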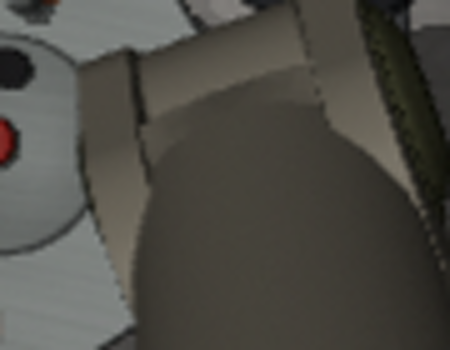

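```bash
python3 - <<'E'
from h import *
s=bot.read_state();im,d=get_image("wrist");cv2.imwrite("pics/w3.png",im[:,:,::-1])
for n in("eye_center","bar_end_a","bar_center","seal_center"):
    for m in spotter.mark_of(n,"wrist")[:3]: print(n,round(m["p"],2),m["pixel"],wrist_ray(*m["pixel"],.12,s).round(4))
E
```

```text
eye_center 0.87 [144.3, 322.1] [0.5369 0.018  0.12  ]
bar_end_a 0.87 [83.0, 328.8] [0.5401 0.0434 0.12  ]
bar_end_a 0.23 [342.1, 537.6] [ 0.6531 -0.0826  0.12  ]
bar_center 0.56 [139.2, 324.1] [0.5378 0.0201 0.12  ]
seal_center 0.54 [91.9, 630.3] [0.6983 0.0559 0.12  ]
```

View pics/w3.png

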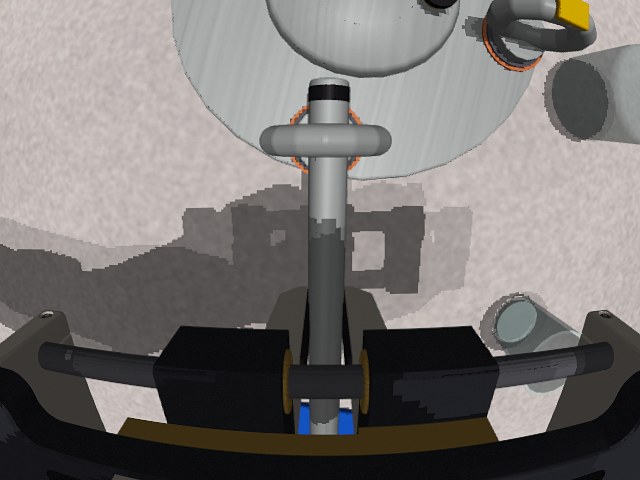

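The wrist view shows the bar at columns 310–345, running through the ring centred at about (325,139), with its tip about 25 mm past. The bar is well centred, so I swing it clockwise about the eye, which is 76 mm ahead of the TCP. First I take up the play.

```bash
cat > ang.py <<'E'
# ring angle about eye seen by the wrist camera, and the bar/eye relation, in world
from h import *
s=bot.read_state();im,d=get_image("wrist")
k=calibration("wrist");M=np.array(k["mtx"]);H=np.array(k["hand_eye"])
v,u=np.nonzero(d>0);z=d[v,u];x=(u-M[0,2])/M[0,0];y=(v-M[1,2])/M[1,1];t=np.hypot(x,y)+1e-9
ray=np.c_[x/t*np.sin(t),y/t*np.sin(t),np.cos(t)];C=ray*(z/ray[:,2])[:,None]
T=C@H[:3,:3].T+H[:3,3];W=T@s["ee_rot"].T+s["tcp_pos"]
n=(np.hypot(W[:,0]-.5375,W[:,1]-.018)<.035)&(W[:,2]>.1345)&(W[:,2]<.155)
m,a,w=line(W[n][:,:2]);R=s["ee_rot"];th=np.degrees(np.arctan2(a[1],a[0]))%180
print("ring plane deg",th.round(2),"c",m.round(4),n.sum(),w.round(4))
e=R.T@(np.array([*m,.12])-s["tcp_pos"])*1000;print("eye in tool mm",e.round(1))
goal(.5375,-.058,.1065,89)
E
python3 ang.py; python3 -m jog '[[[0.3,-6.6,0],5],[[1.2,-13.2,0],10],[[2.6,-19.7,0],15],[[4.6,-26,0],20],[[7.1,-32.1,0],25],[[10.2,-38,0],30],[[13.7,-43.6,0],35],[[13.7,-43.6,0],35]]'; python3 ang.py
```

```text
ring plane deg 179.13 c [0.5383 0.0201] 3767 [0.0033 0.0117]
eye in tool mm [ 79.3   0.  -13.4]
tcp [ 0.5369 -0.0592  0.1066] yaw 89.08 shift [1.2 0.6 0.1] turn 0.1 F [ 0.1  0.3 -1.6] T [-0.1  -0.1  -0.03] q7 -19.6
clock: 10.9
tcp_pos: [0.4925, -0.0439, 0.1067]
ee_rot: [[0.589, 0.808, -0.001], [0.808, -0.589, -0.0], [-0.001, -0.001, -1.0]]
force: [-0.6, 0.7, -0.4]
gripper_width: 0.159
ring plane deg 179.17 c [0.5385 0.0201] 3762 [0.0033 0.0117]
eye in tool mm [ 78.8  -0.6 -13.4]
tcp [ 0.4933 -0.0442  0.1067] yaw 54.23 shift [14.6 43.9  0.2] turn -34.8 F [-0.1 -0.9 -1.3] T [-0.02 -0.02 -0.02] q7 -46.1
```

```bash
python3 -m jog '[[[0.1,-3.4,0],2.5],[[0.3,-6.8,0],5],[[0.7,-10.2,0],7.5],[[1.2,-13.5,0],10],[[1.2,-13.5,0],10]]' >/dev/null; python3 ang.py;  python3 -m jog '[[[0.1,-3.4,0],2.5],[[0.3,-6.8,0],5],[[0.7,-10.2,0],7.5],[[1.2,-13.5,0],10],[[1.2,-13.5,0],10]]' >/dev/null; python3 ang.py
```

```text
ring plane deg 179.08 c [0.5385 0.0201] 3755 [0.0033 0.0117]
eye in tool mm [ 78.1  -0.9 -13.5]
tcp [ 0.4834 -0.0354  0.1066] yaw 44.33 shift [22.9 54.   0. ] turn -44.7 F [-1.   1.9 -1.6] T [0.34 0.2  0.23] q7 -53.7
ring plane deg 172.39 c [0.5385 0.0201] 3755 [0.0033 0.0117]
eye in tool mm [ 77.7  -1.1 -13.5]
tcp [ 0.475  -0.0248  0.1066] yaw 34.34 shift [32.9 62.6  0.1] turn -54.7 F [-1.1  2.9 -1.4] T [0.64 0.19 0.28] q7 -61.4
```

```bash
cat >> ang.py <<'E'
Ts=[]
for i in range(6):
    get_image("top");s=bot.read_state();r=s["tcp_pos"]-np.array([*m,.12]);F=s["force"]
    Ts.append((s["wrist_torque"]+np.cross(r,F))[2])
print("== nut turned",round(179.13-th,2),"T_eye",np.mean(Ts).round(3),"+-",np.std(Ts).round(3),"clock",s["clock"])
E
python3 ang.py|tail -1
for i in 1; do python3 -m jog '[[[0.1,-2.7,0],2],[[0.2,-5.4,0],4],[[0.3,-6.8,0],5]]' >/dev/null; python3 ang.py|grep ==
python3 -m jog '[[[0.1,-2.7,0],2],[[0.2,-5.4,0],4],[[0.3,-6.8,0],5]]' >/dev/null; python3 ang.py|grep ==
python3 -m jog '[[[0.1,-2.7,0],2],[[0.2,-5.4,0],4],[[0.3,-6.8,0],5]]' >/dev/null; python3 ang.py|tail -3; done
```

```text
== nut turned 6.72 T_eye 0.057 +- 0.049 clock 12.2333
== nut turned 11.67 T_eye 0.037 +- 0.068 clock 12.8333
== nut turned 16.49 T_eye 0.091 +- 0.043 clock 13.4333
eye in tool mm [ 77.6  -1.6 -13.4]
tcp [ 0.4656 -0.0067  0.1066] yaw 19.01 shift [51.2 72.   0.1] turn -70.0 F [-0.7  3.8 -2.3] T [0.61 0.07 0.21] q7 -73.1
== nut turned 21.56 T_eye 0.052 +- 0.058 clock 14.0333
```

```bash
python3 -m jog '[[[0.1,-3.2,0],2],[[0.2,-5.9,0],4],[[0.3,-7.4,0],5]]' >/dev/null; python3 ang.py|grep ==
python3 -m jog '[[[0.1,-3.2,0],2],[[0.2,-5.9,0],4],[[0.3,-7.3,0],5]]' >/dev/null; python3 ang.py|grep ==
python3 -m jog '[[[0.1,-3,0],2],[[0.2,-5.9,0],4],[[0.3,-7.3,0],5]]' >/dev/null; python3 ang.py
```

```text
== nut turned 25.7 T_eye 0.214 +- 0.04 clock 14.6333
== nut turned 31.14 T_eye 0.188 +- 0.037 clock 15.2333
ring plane deg 142.55 c [0.5384 0.02  ] 3762 [0.0033 0.0117]
eye in tool mm [ 77.4  -0.1 -13.4]
tcp [0.4613 0.0147 0.1066] yaw 3.99 shift [71.  77.8  0.1] turn -85.0 F [-0.1 -2.7 -2.4] T [-0.46 -0.14  0.12] q7 -84.8
== nut turned 36.58 T_eye 0.211 +- 0.027 clock 15.8333
```

The nut bit between 21.6° and 25.7°, taken as about 23.5°, so the target is about 53.5° in total. That leaves about 17° more.

```bash
python3 -m jog '[[[0.1,-3.4,0],2.5],[[0.3,-6.8,0],5],[[0.7,-10.2,0],7.5],[[1.2,-13.5,0],10],[[1.2,-13.5,0],10]]' >/dev/null; python3 ang.py|grep -v ring
python3 -m jog '[[[0.1,-2.7,0],2],[[0.2,-5.4,0],4],[[0.4,-9,0],6.7],[[0.4,-9,0],6.7],[[0.4,-9,0],6.7]]' >/dev/null; python3 ang.py
```

```text
eye in tool mm [ 77.4   0.4 -13.4]
tcp [0.4616 0.0282 0.1066] yaw -5.83 shift [84.3 78.   0.1] turn -94.8 F [ 0.9 -1.5 -2. ] T [-0.33 -0.21 -0.02] q7 -92.3
== nut turned 46.92 T_eye 0.175 +- 0.058 clock 16.6
ring plane deg 125.51 c [0.5384 0.0199] 3763 [0.0033 0.0118]
eye in tool mm [ 77.3   0.3 -13.4]
tcp [0.4629 0.0369 0.1066] yaw -12.5 shift [93.3 76.5  0.2] turn -101.5 F [ 1.6 -1.9 -1.6] T [-0.38 -0.41  0.14] q7 -97.4
== nut turned 53.62 T_eye 0.172 +- 0.033 clock 17.3667
```

The nut has turned 53.6°, about 28–32° past the bite. I swing back into the free play, to yaw ≈ 65 (about 30° off the bore, inside the play and within reach), and draw the bar out.

```bash
python3 -m jog '[[[0.4,8.2,0],-6],[[1.7,16.2,0],-12],[[3.8,24.1,0],-18],[[6.7,31.7,0],-24],[[10.4,39,0],-30],[[14.9,45.8,0],-36],[[20,52.2,0],-42],[[20,52.2,0],-42]]' >/dev/null; python3 ang.py;  python3 -m jog '[[[0.4,8.2,0],-6],[[1.7,16.2,0],-12],[[3.8,24.1,0],-18],[[6.7,31.7,0],-24],[[10.4,39,0],-30],[[14.1,44.7,0],-35],[[14.1,44.7,0],-35]]' >/dev/null; python3 ang.py
```

```text
ring plane deg 125.81 c [0.5383 0.02  ] 3781 [0.0033 0.0118]
eye in tool mm [ 78.2  -0.9 -13.5]
tcp [ 0.4705 -0.0187  0.1065] yaw 29.24 shift [39.3 67.1 -0.1] turn -59.8 F [ 0.7  0.2 -0.3] T [-0.04 -0.03 -0.05] q7 -65.4
== nut turned 53.32 T_eye 0.012 +- 0.04 clock 18.3833
ring plane deg 125.62 c [0.5383 0.0201] 3762 [0.0033 0.0117]
eye in tool mm [ 77.7  -1.4 -13.4]
tcp [ 0.5053 -0.0502  0.1065] yaw 64.26 shift [ 7.  32.4 -0. ] turn -24.7 F [ 0.1  1.3 -1. ] T [-0.05  0.01 -0.02] q7 -38.6
== nut turned 53.51 T_eye 0.026 +- 0.04 clock 19.3167
```

```bash
python3 -m jog '[[[-3,-1,0],0],[[-10,-1,0],0],[[-18,-1,0],0],[[-27,-1,0],0],[[-37,-1,0],0],[[-48,-1,0],0],[[-62,-1,0],0],[[-62,-1,0],0]]'; python3 ang.py; python3 -m jog '[[[0,0,-15],0],[[0,0,-35],0],[[0,0,-55],0],[[0,0,-55],0],[[0,0,-55],0]]'; python3 -c "
from h import *
goal(.537,-.2507,.162,-11.3)"
```

```text
clock: 19.98
tcp_pos: [0.4755, -0.109, 0.1065]
ee_rot: [[0.436, 0.9, -0.002], [0.9, -0.436, -0.001], [-0.002, -0.001, -1.0]]
force: [-0.9, -0.4, -1.8]
gripper_width: 0.16
ring plane deg 158.43 c [0.5459 0.0029] 293 [0.001  0.0033]
eye in tool mm [131.4  14.6 -13.7]
tcp [ 0.4764 -0.1077  0.1066] yaw 64.22 shift [71.3 33.4  0. ] turn -24.8 F [ 0.8  0.8 -0.3] T [ 0.04 -0.04 -0.02] q7 -33.0
== nut turned 20.7 T_eye 0.023 +- 0.062 clock 20.3333
clock: 20.75
tcp_pos: [0.4781, -0.1055, 0.1623]
ee_rot: [[0.432, 0.902, 0.002], [0.902, -0.432, -0.0], [0.001, 0.002, -1.0]]
force: [-0.0, -0.4, -1.1]
gripper_width: 0.157
tcp [ 0.4781 -0.1055  0.1623] yaw 64.43 shift [-105.5  115.8    0.4] turn 75.7 F [-0.  -0.4 -1.1] T [-0.03 -0.02 -0.  ] q7 -30.6
```

```bash
python3 -m jog '[[[-15,16,0],7],[[-30,32,0],14],[[-45,48,0],21],[[-60,66,0],28],[[-75,82,0],35],[[-90,100,0],42],[[-105,116,0],49],[[-105,116,0],49]]' >/dev/null;  python3 -m jog '[[[0,0,0],7],[[0,0,0],14],[[0,0,0],21],[[0,0,0],26.5],[[0,0,0],26.5],[[0,0,0],26.5],[[0,0,0],26.5],[[0,0,0],26.5]]'; python3 - <<'E'
from h import *
get_image("top");get_image("top")
goal(.537,-.2507,.162,-11.3)
s=bot.read_state();im,d=get_image("wrist");cv2.imwrite("pics/w4.png",im[:,:,::-1])
for n,z in dict(bar_end_a=.177,rest=0).items():
    for m in spotter.mark_of(n,"wrist")[:3]: print(n,round(m["p"],2),m["pixel"],wrist_ray(*m["pixel"],z,s).round(4))
E
```

```text
clock: 22.08
tcp_pos: [0.5365, -0.2503, 0.1612]
ee_rot: [[0.982, -0.19, -0.001], [-0.19, -0.982, 0.0], [-0.001, -0.0, -1.0]]
force: [-0.7, 0.5, -0.8]
gripper_width: 0.16
tcp [ 0.5366 -0.2506  0.1615] yaw -11.02 shift [ 0.4  0.  -0.5] turn 0.3 F [ 0.2  0.3 -1.1] T [ 0.03 -0.03  0.08] q7 -74.6
bar_end_a 0.95 [278.2, 591.9] [ 0.5246 -0.3933  0.177 ]
bar_end_a 0.57 [81.6, 330.5] [ 0.6368 -0.2715  0.177 ]
```

View pics/w4.png

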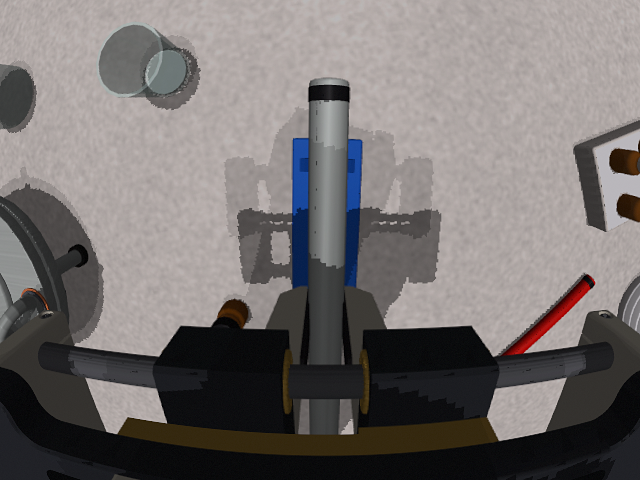

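The bar at columns 308–350 lies directly over the blue rest at 293–362. Lowering it in.

```bash
python3 -m jog '[[[0,0,30],0.3],[[0,0,60],0.3],[[0,0,90],0.3],[[0,0,108],0.3],[[0,0,118],0.3],[[0,0,124],0.3],[[0,0,127],0.3],[[0,0,127],0.3]]';python3 -m jog '[[[0,0,0],0],[[0,0,0],0],[[0,0,0],0]]'
```

```text
clock: 23.0
tcp_pos: [0.537, -0.2507, 0.0348]
ee_rot: [[0.98, -0.198, 0.0], [-0.198, -0.98, -0.0], [0.0, 0.0, -1.0]]
force: [-0.4, -1.1, -0.3]
gripper_width: 0.159
clock: 23.25
tcp_pos: [0.5372, -0.2508, 0.0356]
ee_rot: [[0.98, -0.198, 0.001], [-0.198, -0.98, -0.001], [0.002, 0.0, -1.0]]
force: [0.0, -0.6, -1.3]
gripper_width: 0.157
```

```bash
python3 -m jog '[[[0,0,1],0],[[0,0,2],0],[[0,0,2.5],0],[[0,0,2.5],0],[[0,0,2.5],0]]';python3 -m jog '[[[0,0,0],0],[[0,0,0],0],[[0,0,0],0],[[0,0,0],0],[[0,0,0],0],[[0,0,0],0],[[0,0,0],0],[[0,0,0],0]]' 0.3; python3 -m jog '[[[0,0,-5],0],[[0,0,-20],0],[[0,0,-50],0],[[0,0,-90],0],[[0,0,-130],0],[[0,0,-160],0],[[0,0,-160],0]]'; python3 - <<'E'
from h import *
s=bot.read_state();im,d=get_image("wrist");cv2.imwrite("pics/w5.png",im[:,:,::-1])
for n,z in dict(bar_end_a=.047,bar_center=.047,rest=0).items():
    for m in spotter.mark_of(n,"wrist")[:3]: print(n,round(m["p"],2),m["pixel"],wrist_ray(*m["pixel"],z,s).round(4))
im,d=get_image("top");P,v,u=cloud("top",d);cv2.imwrite("pics/top5.png",im[:,:,::-1])
n=(np.hypot(P[:,0]-.54,P[:,1]-.018)<.037)&(P[:,2]>.12)&(P[:,2]<.155);m,a,w=line(P[n][:,:2]);print("ring",m,np.degrees(np.arctan2(a[1],a[0]))%180,w,n.sum())
E
```

```text
clock: 23.67
tcp_pos: [0.537, -0.2504, 0.0326]
ee_rot: [[0.98, -0.198, 0.001], [-0.198, -0.98, 0.0], [0.001, -0.0, -1.0]]
force: [0.9, 2.1, 5.1]
gripper_width: 0.161
clock: 24.33
tcp_pos: [0.5367, -0.2506, 0.0321]
ee_rot: [[0.98, -0.198, -0.0], [-0.198, -0.98, -0.0], [-0.0, 0.0, -1.0]]
force: [0.6, 0.9, 0.4]
gripper_width: 0.644
clock: 24.92
tcp_pos: [0.5392, -0.252, 0.1986]
ee_rot: [[0.98, -0.198, 0.009], [-0.198, -0.98, -0.003], [0.009, 0.001, -1.0]]
force: [0.6, -0.4, 0.4]
gripper_width: 0.652
bar_end_a 0.85 [114.7, 324.0] [ 0.6376 -0.2703  0.047 ]
bar_end_a 0.64 [271.6, 571.0] [ 0.4426 -0.5033  0.047 ]
bar_end_a 0.6 [329.6, 326.1] [ 0.4408 -0.2322  0.047 ]
bar_center 0.98 [325.6, 515.5] [ 0.3958 -0.4312  0.047 ]
bar_center 0.88 [231.3, 321.9] [ 0.5382 -0.2481  0.047 ]
rest 0.96 [217.3, 321.0] [ 0.5412 -0.2475  0.    ]
rest 0.64 [308.8, 40.4] [0.5001 0.1615 0.    ]
ring [0.540173   0.01660902] 125.86334223511565 [0.00339182 0.01436059] 138
```

View pics/w5.png

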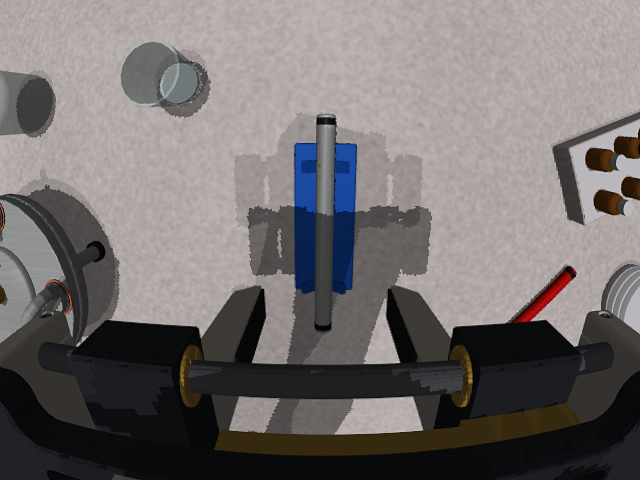

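The bar lies along the rest in both notches, with ends at about (326,115) and (325,329), and it is released. One last check of the glassware before handing in.

```bash
python3 - <<'E'
from h import *
get_image("scene")
for n,z in dict(reagent_bottle_mid=.065,amber_vial_mid=.0275,beaker_mid=.0375).items():
    for m in spotter.mark_of(n,"scene")[:2]: print(n,round(m["p"],2),ray_z("scene",*m["pixel"],z).round(4))
goal(.537,-.2507,.19,-11.3)
bot.close_job()
E
```

```text
reagent_bottle_mid 0.96 [0.7573 0.0654 0.065 ]
amber_vial_mid 0.54 [ 0.4728 -0.1446  0.0275]
beaker_mid 0.93 [ 0.7132 -0.1397  0.0375]
tcp [ 0.5362 -0.2504  0.191 ] yaw -11.4 shift [0.8 0.1 1. ] turn -0.1 F [ 0.2 -0.4  0.4] T [ 0.06 -0.   -0.02] q7 -75.2
the job is handed in; nothing more can be done
```

The slack nut is tightened about 30° past its bite, the bar is back in its rest, and the job is handed in.

- **Tightening:** I put the bar about 25 mm past the middle of the eye and turned the nut clockwise. Torque at the nut jumped from about 0.05 to 0.2 N m between 21.6° and 25.7° of turn, which I took as the bite. I stopped at 53.5°, so the nut stands about 28–32° past the bite.
- **Final nut angle:** The wrist camera still read 53.5° after I backed the bar off. After I drew the bar out, the top camera gave 52.9°. One wrist reading taken while drawing out said 20.7°, but the ring was mostly out of view then, so I disregarded it.
- **Bar:** The last wrist picture shows it released and lying along the rest in both notches, with its middle within about 5 mm of the rest's middle. The gripper hung above it, touching nothing.
- **Glassware:** The bottle, vial and beaker were within 4 mm of their starting positions, about the limit of the measurement.
- **Grip on the bar:** My first grip was about 8 mm off-centre and pressed sideways on the rest with roughly 33 N. I re-centred the hand before lifting.

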